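# Set the square stop and hold a round bar down in its V rests

### The job

Plug the square steel stop upright into the square hole of the drilling fixture until it is fully home and let go of it. Then lift the round aluminium bar from its wooden cradle, lay it in the fixture's two V rests with one end up against the stop, and press it down firmly, with about 20 N, onto both sides of the V; finish while still holding it pressed there with the gripper, fingers on the bar and off the stop. Leave the round pin, the tin and the spanner where they are.

Things in the scene. Friction and masses are not known exactly. Their poses are not given: they have to be found in the camera images.
- stop_center (a point): Centre (half-way up) of the loose square stop: plain steel post 24 x 24 mm, 80 mm tall, foot slightly chamfered, 0.3 kg, upright on the bench at the start. z up along the post, x and y normal to its side faces; a quarter turn makes no difference. Fully home, its centre is 14 mm above the mouth of the hole and 54 mm of it stands out.
- socket_mouth (a point): Centre of the mouth of the square hole in the dark steel socket block (48 x 60 mm, top 36 mm above the bench) at one end of the fixture. Hole 26.5 mm square, chamfered 3 mm at the mouth, 26 mm deep, flat floor, a loose fit (the stop can lean 4 degrees); its sides are parallel to this frame's x and y; z up. x is the V's direction, away from the rests.
- v_seat (a point): Where the bar's centre lies when it is seated, midway between the two V rests, 60 mm above the bench. x along the V, towards the socket mouth (92 mm away horizontally), z up. The fixture is fixed; its timber base is 215 x 100 x 10 mm. With its end touching the plugged stop, the bar's centre is within 3 mm of this point along x.
- flank_left: The sloping steel faces of the two V rests on the +y side, fixed. Origin on the bench below v_seat, axes as v_seat. Each rest is a 90-degree V of 8 mm angle steel, 28 mm long, centred 52 mm either side of v_seat along x, leaving 76 mm free between them for fingers; rims 58 mm above the bench, 60 mm across outside.
- flank_right: The two sloping steel faces of the V rests on this frame's -y side, the mate of flank_left; same origin and axes.
- bar_center (a point): Centre of the loose round aluminium bar, 36 mm diameter, 160 mm long, 0.4 kg; x along its axis (either end may go to the stop). It starts level in a fixed wooden cradle, centre line 26 mm above the bench. Cradle: board 170 x 90 x 8 mm with four 10 mm high chocks beside the bar, 50 to 80 mm from its middle; the middle is free for fingers.
- bar: The same bar; the origin is at the underside of its middle as it lies at the start, and turns with it if it rolls.
- stop: The same square stop; the origin is the centre of its foot.
- round_pin: Bystander: round steel pin 28 mm diameter, 70 mm tall, standing on the bench; origin at the centre of its foot. Leave it alone.
- tin: Bystander: grey tin 66 mm diameter, 90 mm tall, standing on the bench; origin at the centre of its foot. Leave it alone.
- spanner: Bystander: steel spanner lying on the bench; origin under its middle, x along it. Leave it alone.
Things that resemble listed ones, but are neither listed nor needed, are in the scene too. Of the things that look like the bar, the largest one is meant.

How it is judged (in metres and radians):
On the way, in this order (a step that is already met when the one before it is completed fails the run):
1. the square stop is plugged fully home in the socket hole and let go (z of stop_center in the frame of socket_mouth between 0.01 and 0.018 m and horizontal distance between stop_center and socket_mouth below 0.006 m and angle between stop_center's own z axis and vertical below 0.12 rad and contact force between the fingers and stop below 0.3 N), for 0.2 s.
2. the bar lies in the V on both faces with its end at the stop (y of bar_center in the frame of v_seat between -0.0025 and 0.0025 m and z of bar_center in the frame of v_seat between -0.003 and 0.003 m and angle between the x axis of bar_center and the x axis of v_seat, either way round below 0.04 rad and distance between bar_center and stop_center below 0.098 m and contact force between bar and flank_left above 0.3 N and contact force between bar and flank_right above 0.3 N), for 0.2 s.
At the end, for the whole second after the job is handed in: Stop within 4 mm of the hole floor, within 0.12 rad of upright, fingers off it. Bar still, axis within 2.5 mm sideways, 3 mm in height and 0.04 rad of the V line, centre within 98 mm of the stop centre (93 touching). Fingers on bar over 3 N; each V side carries 5 to 60 N (all of step 2 and z of stop_center in the frame of socket_mouth between 0.01 and 0.018 m and horizontal distance between stop_center and socket_mouth below 0.006 m and angle between stop_center's own z axis and vertical below 0.12 rad and contact force between the fingers and bar above 3 N and contact force between bar and flank_left between 5 and 60 N and contact force between bar and flank_right between 5 and 60 N and contact force between the fingers and stop below 0.5 N and linear speed of bar below 0.02 m/s); the arm keeps its last pose, push and grip.
It fails at once if a bystander is moved more than 25 mm (distance of any of round_pin, tin, spanner from where it was at the start of the episode above 0.025 m).
It also fails if it takes over 72 s, if anything falls off the work surface, if the arm or the gripper's body presses on something with over 40 N, if the wrist force passes 120 N, or if a joint passes its speed limit or range.

### The arm

A 6-joint arm with a two-finger parallel gripper is mounted at the origin on the work surface. World frame = base frame: x ahead of the robot, y to its left, z up, the work surface at z = 0. Lengths are in mm, angles in degrees, forces in N, time in s.
With the tool pointing down it reaches from about 300 to 850 mm from the base axis. Payload 4.2 kg.
Tool frame: the origin (TCP) lies midway between the tips of the shut fingers; the grasp point (between the pads) lies env.grip_depth behind it (env.grip_depth is the distance from the TCP to the grasp point, in mm); z points along the fingers, y is the direction in which the jaws open and shut (so a half turn about z gives the same grasp; the last joint's range is limited). The gripper opens to 91 mm and grips with 3 to 60 N. Pads are 32 mm wide; open, the fingers measure 118 mm over their backs; the gripper's body (76 mm by 178 mm) begins 60 mm behind the grasp point.
Start: joints at [-71.276, 18.312, 89.639, -0, 72.044, -1.146], TCP at [195.441, -540.783, 213.976] pointing down, gripper open.
Joint ranges: [-177.97, 177.97], [-48.28, 115.42], [12.27, 149.76], [-77.06, 257.06], [2.81, 150.46], [-146.56, 146.56]. Speed limits (degrees/s): [147.25, 147.25, 180, 180, 180, 180].

### API

Orientations are given as [roll, pitch, yaw] about the fixed x, y, z axes, in that order (R = Rz(yaw) Ry(pitch) Rx(roll)).
In Python, from workcell import env, cams, spotter gives the robot as it stands.
- The arm moves only by the tool apply_moves, never from a script. Its argument "plan" is a list of rows, each an object with "jaw": the closure, from 0 (fully open) to 1 (shut); "delta_pos": the shift along the tool's x, y, z in mm, a list of three; "spin": the turn about the tool's z in rad. In form: [{"jaw": jaw, "delta_pos": [dx, dy, dz], "spin": spin}, ...]. A call has exactly 8 rows; each row is the pose to reach, as a shift and turn from the pose measured when the call began, along the tool's axes at that moment; what a row does not reach only later rows make up. A row lasts 1/8 s, in which the tool goes at most 62.5 mm and 10.7 degrees, less where a joint would pass 70% of its speed; a pose out of reach is approached as far as the arm can. A call with a gripper value outside its range is refused whole. The fingers move at their own pace and stop on an object; "squeeze" is the grip in N (left out, the last holds). Time passes only in rows, so rows that repeat a pose let the fingers close, or fill a call up. It gives the time, the measured TCP pose, the force and the opening at its end, in the units of the state.
- env.state(): the state, without advancing time (a new reading comes with each control period).
- cams.grab_frame(name): name is "side" or "top" or "wrist"; returns the picture (384x512x3 uint8, red, green, blue); there is no depth.
- cams.calibration(name): a dict with "camera_matrix" (3x3 intrinsics, pixels), "rvec" (rotation vector, rad) and "tvec" (3), from world to camera coordinates, as OpenCV has them. Camera axes: x right, y down, z forward; pixel columns grow to the right and rows downward; lengths in mm; the calibration is good to about 2 mm. A picture is of the moment at which its call begins: read the wrist's pose just before it. calibration takes no time and is no camera call; for the wrist camera it gives the pose at the moment of the call.
- env.job_done(): hands the job in, once; it reports no verdict.
Trained networks look in the newest picture that a camera, given by its name, has taken for a name from the list of things; names that differ only in an ending like _2 or _b are one class to them, and where a whole thing is asked for, a point or a joint stands for the part that bears it (a point fixed in the world has none). Each returns a list of dicts, best first, with "confidence" (0 to 1); they miss things now and then, are a little off and sometimes report something else, mostly with a low value. They report only what shows in the picture. A call takes as long as a camera call. They do not tell look-alikes from the thing itself.
- spotter.masks_of(camera, target): "region" (384x512 bool, what is visible of it) and "extent" ([left, top, right, bottom] in pixels, round what is visible of it).
The state is a dict: "time_s": time; "qpos": joint angles; "qvel": joint speeds; "effort": joint torques, N m; "ee_pos": TCP position; "ee_rot": TCP orientation; "force": force on the tool from outside, world axes, zero at the start; "torque": the same for the moment, N m; "gripper_width": finger opening in mm.
Only numpy, scipy, OpenCV 4.12 (cv2) and the standard library are available. Lean on these libraries where they do the work, as an engineer would, in place of code of your own. Each camera call takes 0.05 s, during which the arm holds its last target.

## Working session

There is one attempt and no reset: what is moved stays moved. The work goes in short steps, Python scripts to look and compute and a tool call to move; the robot and the scene stay as the last step left them, time stands still between calls to the robot, and variables do not carry over. Pictures are saved under pics/ and viewed, and the job is handed in when it is done.

Besides the shell and the picture viewer there is one more tool, called after "Call:" in YAML: its name, and indented under it one key for each argument. apply_moves: Moves the arm, as the interface text tells. Its arguments: {"type":"object","properties":{"plan":{"type":"array"},"squeeze":{"type":"number"}},"required":["plan"]}

```bash
ls; mkdir -p pics
python3 - <<'E'
from workcell import env, cams, spotter
import cv2
s=env.state();print({k:s[k] for k in s}, env.grip_depth)
for n in ("side","top","wrist"):
    im=cams.grab_frame(n);cv2.imwrite(f"pics/{n}0.png",im[:,:,::-1])
    c=cams.calibration(n);print(n,c)
E
```

```text
pics
{'time_s': 0.0, 'qpos': array([-7.12763097e+01,  1.83538322e+01,  8.97054780e+01, -1.54290331e-03,
        7.20438868e+01, -1.14525478e+00]), 'qvel': array([ 0.09840849, -0.00892478, -0.01438786,  0.02847495, -0.0167301 ,
        0.09075199]), 'effort': array([ 2.09067301e-03, -4.12461019e+01, -2.31976408e+01,  7.29205948e-02,
        4.57879307e-02, -1.50719607e-04]), 'ee_pos': array([ 195.26473952, -540.30210447,  213.10460463]), 'ee_rot': array([-1.79896794e+02, -5.96011128e-04,  1.98694215e+01]), 'force': array([-0.23096779,  0.40112418, -0.01606245]), 'torque': array([0.01679196, 0.03034672, 0.01985054]), 'gripper_width': 91.31047245215137} 18.8
side {'camera_matrix': array([[462.80987223,   0.        , 260.34759293],
       [  0.        , 462.80987223, 191.88196266],
       [  0.        ,   0.        ,   1.        ]]), 'rvec': array([ 2.45267644, -0.05227093,  0.02608481]), 'tvec': array([-479.03585042,  131.9767364 , 1154.68312828])}
top {'camera_matrix': array([[362.63222824,   0.        , 255.20293742],
       [  0.        , 362.63222824, 192.93687041],
       [  0.        ,   0.        ,   1.        ]]), 'rvec': array([ 2.1544384 , -2.13861951,  0.13783675]), 'tvec': array([  69.46997256,  468.92359228, 1141.83617871])}
wrist {'camera_matrix': array([[288.99448686,   0.        , 255.7448022 ],
       [  0.        , 288.99448686, 194.44983919],
       [  0.        ,   0.        ,   1.        ]]), 'rvec': array([-2.37398025,  1.6674264 ,  0.23652787]), 'tvec': array([-574.42558612,  -29.84058112,  390.79386299])}
```

View pics/side0.png

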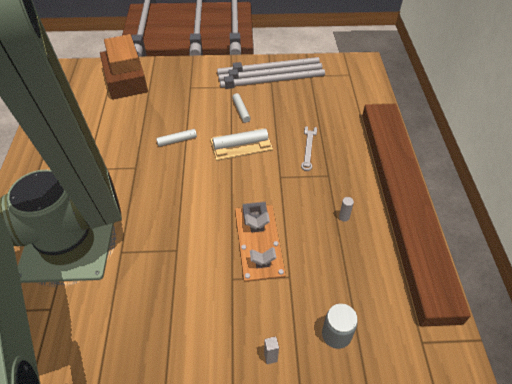

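View pics/top0.png

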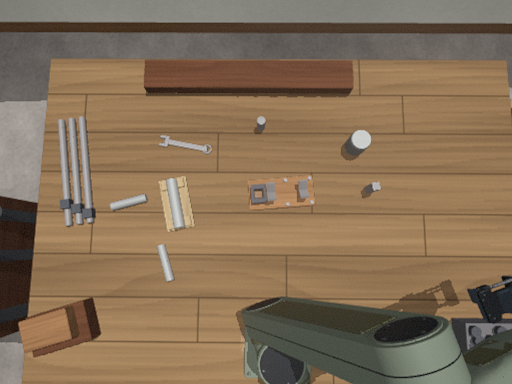

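View pics/wrist0.png

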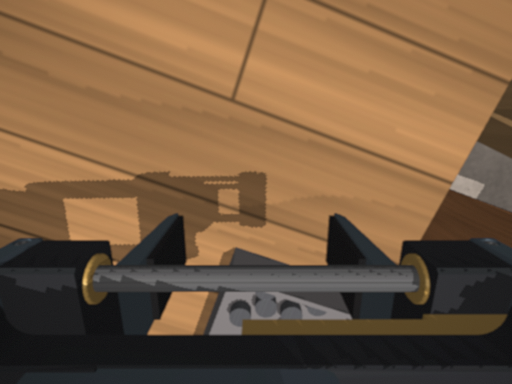

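The side view shows the stop at (271,350), the fixture at about (260,240) with its socket at (256,212), and the bar in its cradle at (240,142). In the top view they are at (376,186), (281,193) and (176,203). The tin, pin and spanner are clear of all three.

```bash
cat > h.py <<'E'
import numpy as np, cv2
from workcell import env, cams, spotter
from scipy.spatial.transform import Rotation as Ro
def ray(cal,uv):
    K=cal["camera_matrix"];R,_=cv2.Rodrigues(np.array(cal["rvec"]));t=np.array(cal["tvec"]).reshape(3)
    uv=np.atleast_2d(np.asarray(uv,float)); d=np.c_[(uv-[K[0,2],K[1,2]])/[K[0,0],K[1,1]],np.ones(len(uv))]
    return -R.T@t, d@R
def onz(cal,uv,z):
    o,d=ray(cal,uv); return o+d*((z-o[2])/d[:,2])[:,None]
def proj(cal,P):
    return cv2.projectPoints(np.atleast_2d(np.asarray(P,float)),np.array(cal["rvec"]),np.array(cal["tvec"]),cal["camera_matrix"],None)[0].reshape(-1,2)
def st():
    s=env.state(); print("t",round(s["time_s"],2),"tcp",np.round(s["ee_pos"],1),"rpy",np.round(s["ee_rot"],1),"F",np.round(s["force"],1),"T",np.round(s["torque"],2),"w",round(s["gripper_width"],1)); return s
def to_tool(s,target,z=None):
    R=Ro.from_euler('xyz',s["ee_rot"],degrees=True).as_matrix()
    return R.T@(np.asarray(target)-s["ee_pos"])
E
python3 - <<'E'
from h import *
for cam in ("side","top"):
    im=cams.grab_frame(cam); c=cams.calibration(cam)
    for n in ("stop","bar","socket_mouth","flank_left","flank_right","round_pin","tin"):
        for m in spotter.masks_of(cam,n)[:4]:
            if m["confidence"]<.2: continue
            ys,xs=np.nonzero(m["region"])
            r=cv2.minAreaRect(np.c_[xs,ys].astype(np.float32))
            z={"stop":40,"bar":26,"socket_mouth":36,"round_pin":35,"tin":45}.get(n,45)
            print(cam,n,round(m["confidence"],2),m["extent"],"c",np.round([xs.mean(),ys.mean()],1),"rect",np.round(r[0],1),np.round(r[1],1),round(r[2],1),"w",np.round(onz(c,[xs.mean(),ys.mean()],z)[0],0))
    print(cam, "cam pos",ray(c,[0,0])[0])
    K=2.0
s=env.state();print(s["time_s"])
E
python3 - <<'E'
import cv2
a=cv2.imread('pics/side0.png');b=cv2.imread('pics/top0.png')
f=lambda i,x,y,w,h,k:cv2.resize(i[y:y+h,x:x+w],None,fx=k,fy=k,interpolation=cv2.INTER_CUBIC)
cv2.imwrite('pics/c1.png',f(a,200,190,100,100,6)); cv2.imwrite('pics/c2.png',f(b,230,160,100,70,7));
E
```

```text
side stop 0.6 [266.2, 335.1, 280.2, 363.2] c [270.7 349.6] rect [270.5 350. ] [26. 13.] 90.0 w [ 487. -300.   40.]
side bar 0.96 [212.4, 127.5, 269.8, 149.3] c [240.  138.4] rect [240.2 138.4] [12.2 55.3] 79.8 w [434. 336.  26.]
side bar 0.75 [157.0, 129.1, 198.0, 148.2] c [176.6 136.9] rect [176.5 136.9] [ 9.9 39.8] 76.8 w [248. 350.  26.]
side bar 0.52 [234.9, 95.2, 253.0, 118.2] c [241.4 107.6] rect [240.9 107.3] [30.   7.6] 63.4 w [441. 474.  26.]
side socket_mouth 0.78 [235.8, 200.4, 288.7, 280.0] c [259.3 242.3] rect [260.7 240.7] [79.  44.1] 82.6 w [475. -36.  36.]
side flank_left 0.78 [243.2, 215.3, 262.9, 265.0] c [253.8 240. ] rect [253.5 239.1] [49.9 11.5] 81.1 w [462. -34.  45.]
side flank_right 0.63 [255.0, 209.8, 280.0, 265.0] c [266.2 238.6] rect [265.7 237.6] [50.5 13.5] 79.5 w [492. -32.  45.]
side round_pin 0.67 [337.7, 198.5, 354.7, 220.0] c [345.8 208.5] rect [345.8 208.4] [11.4 23.8] 14.0 w [702.  59.  35.]
side round_pin 0.24 [320.2, 306.9, 358.7, 347.9] c [339.2 325.3] rect [339.1 325.6] [32.9 44.6] 18.4 w [ 637. -253.   35.]
side tin 0.87 [322.6, 306.6, 357.9,
[... 674 characters left out ...]
[36.8  9.1] 73.3 w [246. 356.  26.]
top socket_mouth 0.79 [248.7, 173.5, 313.4, 206.2] c [280.9 192. ] rect [280.9 192. ] [30.  64.9] 85.4 w [472. -10.  36.]
top socket_mouth 0.44 [364.9, 182.3, 380.5, 190.5] c [372.5 187. ] rect [372.5 187. ] [ 8.5 16.1] 63.4 w [ 490. -305.   36.]
top flank_left 0.63 [268.7, 189.7, 307.8, 199.6] c [287.7 194.6] rect [287.5 194.5] [ 9.2 41.2] 86.4 w [462. -31.  45.]
top flank_right 0.59 [264.8, 180.0, 312.0, 191.4] c [289.3 185.1] rect [287.5 184.6] [11.1 41.4] 86.4 w [493. -37.  45.]
top tin 0.85 [345.4, 132.0, 369.8, 152.8] c [357.8 142. ] rect [358.  142.5] [20.5 27.6] 45.0 w [ 636. -260.   45.]
top cam pos [ 308.27355249   62.26841795 1195.65686233]
0.95
```

View pics/c1.png

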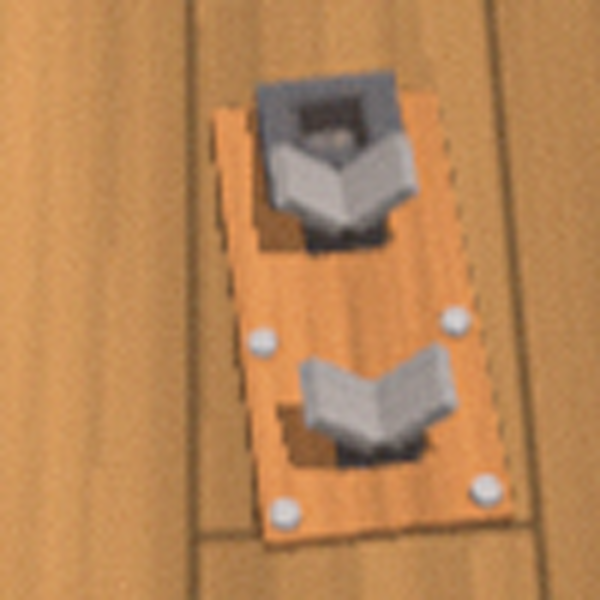

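View pics/c2.png

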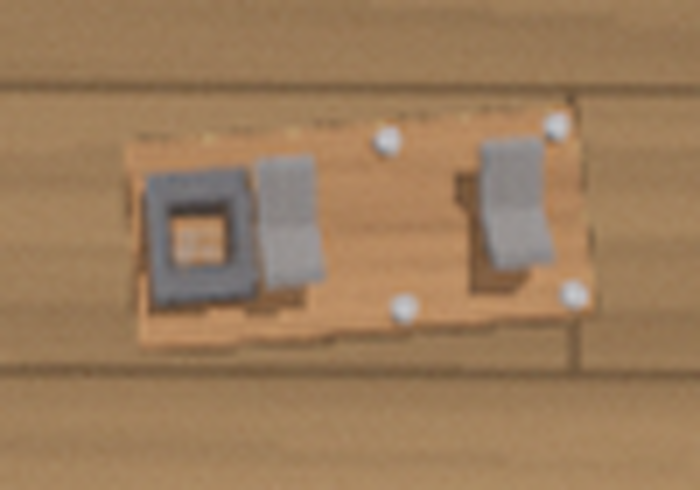

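Run:
```python
from h import *
s=st(); c=cams.calibration("wrist"); o,d=ray(c,[[255,192]]); R=Ro.from_euler('xyz',s["ee_rot"],degrees=True).as_matrix()
print("cam in tool",R.T@(o-s["ee_pos"]), "view dir tool",R.T@d[0])
print("up dir", R.T@(ray(c,[[255,0]])[1][0]))
print("stop in tool", to_tool(s,[487,-301,250]))
a=cv2.imread('pics/side0.png');b=cv2.imread('pics/top0.png')
f=lambda i,x,y,w,h,k:cv2.resize(i[y:y+h,x:x+w],None,fx=k,fy=k,interpolation=cv2.INTER_CUBIC)
cv2.imwrite('pics/c3.png',np.hstack([f(a,240,320,60,60,6),f(b,350,160,60,60,6)]));
```

```text
t 0.95 tcp [ 195.4 -540.8  214. ] rpy [180.   -0.   19.9] F [-0.7  0.3  0.1] T [ 0.03 -0.05 -0.01] w 91.1
cam in tool [  79.85244135   -0.51353796 -170.49724737] view dir tool [-0.27042524 -0.00115963  0.96278105]
up dir [ 3.67648936e-01 -4.82867439e-04  1.14785335e+00]
stop in tool [ 355.70204381 -126.41998187  -36.0270499 ]
```

View pics/c3.png

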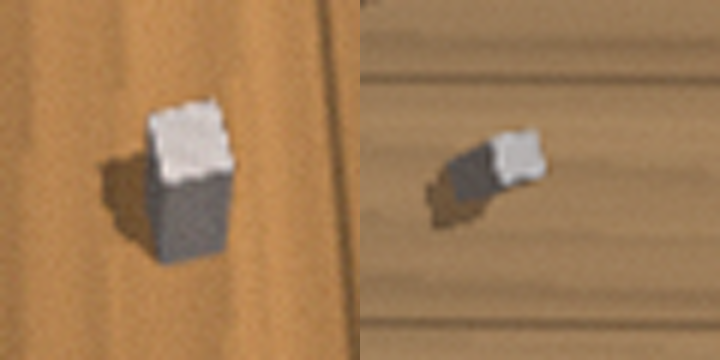

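The crops show the fixture's corners and the stop's top face clearly, with the fixture's x roughly along world +y. I'll fit the known geometry to those corners.

Run:
```python
from h import *
from scipy.optimize import least_squares
cs,ct=cams.calibration("side"),cams.calibration("top")
# fixture frame at mouth, x along V away from rests ; z=world
def T(p,P): 
    c,s=np.cos(p[2]),np.sin(p[2]); P=np.asarray(P,float); return np.c_[p[0]+c*P[:,0]-s*P[:,1],p[1]+s*P[:,0]+c*P[:,1],P[:,2]]
# top: left=+y world => fixture +x left; +y fixture = world -x?? yaw ~+90deg: x->world y, y-> -world x (image down)
sock=[(24,-30,36),(-24,-30,36),(24,30,36),(-24,30,36)]  # order top: upleft, upright, lowleft, lowright
tso=np.array([[251,184.9],[265.4,184],[252.1,203.9],[266.7,202.9]])
tba=np.array([[247.9,180.3],[311.7,174.6],[315.1,205],[250,209.7]])
sso=np.array([[242.8,204.7],[265.7,202.3]]) # side: x right = world +x ; up=+y. upleft: fixture(24,+30), upright (24,-30)
sba=np.array([[244.7,280.8],[285.5,275.8],[273,205.3]])
def res(p):
    b=p[3]
    base=lambda i:[(b+107.5,-50,10),(b-107.5,-50,10),(b-107.5,50,10),(b+107.5,50,10)][i]
    r=[proj(ct,T(p,sock))-tso, proj(ct,T(p,[base(i) for i in range(4)]))-tba,
       proj(cs,T(p,[(24,30,36),(24,-30,36)]))-sso, proj(cs,T(p,[base(2),base(1),base(0)]))-sba]
    return np.concatenate(r).ravel()
r=least_squares(res,[470,40,np.pi/2,-70],loss="soft_l1"); print("fixture",r.x,np.degrees(r.x[2]),np.round(r.fun,1))
p=r.x; print("vseat",T(p,[(-92,0,60)]))
# stop
# stop crop: side /6+(240,320), top (x-360)/6+(350,160)
sd=np.array([[147,115],[215,97],[234,168],[163,186]])/6+[240,320]
tp=np.array([[490,142],[535,128],[546,170],[503,186]])/6+[350-60,160]
for n,c,q in(("side",cs,sd),("top",ct,tp)):
    w=onz(c,q,80); e=np.diff(np.r_[w,w[:1]],axis=0); print(n,np.round(w.mean(0),1),np.round(np.linalg.norm(e,axis=1),1),np.round(np.degrees(np.arctan2(e[:,1],e[:,0]))%90,1))
```

```text
fixture [467.92389545  60.86111429   1.66076411 -74.08479709] 95.15477417676725 [-0.2 -0.5  0.1 -0.8  0.2 -1.1  0.4 -1.4 -0.3 -0.3  0.5  0.1  0.2 -0.5
  0.   0.2 -0.7 -0.3 -0.6 -0.3 -1.2  0.1  0.2  0.2 -1.  -0.7]
vseat [[476.18976988 -30.7668035   60.        ]]
side [ 487.9 -303.5   80. ] [23.5 24.7 24.1 24.3] [12.7 10.9 11.9  9.5]
top [ 485.9 -303.8   80. ] [24.7 22.5 24.  23.7] [17.7 12.4 20.7 14.3]
```

Call:
apply_moves:
  plan:
    - {"jaw":0,"delta_pos":[355,-124,14],"spin":-1.433}
    - {"jaw":0,"delta_pos":[355,-124,14],"spin":-1.433}
    - {"jaw":0,"delta_pos":[355,-124,14],"spin":-1.433}
    - {"jaw":0,"delta_pos":[355,-124,14],"spin":-1.433}
    - {"jaw":0,"delta_pos":[355,-124,14],"spin":-1.433}
    - {"jaw":0,"delta_pos":[355,-124,14],"spin":-1.433}
    - {"jaw":0,"delta_pos":[355,-124,14],"spin":-1.433}
    - {"jaw":0,"delta_pos":[355,-124,14],"spin":-1.433}

```text
time_s: 1.95
ee_pos: [488.0, -302.5, 199.8]
ee_rot: [-180.0, -0.0, 102.4]
force: [-0.3, -0.2, -0.1]
gripper_width: 91.1
```

Run:
```python
from h import *
s=st(); c=cams.calibration("wrist"); im=cams.grab_frame("wrist"); cv2.imwrite("pics/w1.png",im[:,:,::-1])
h=6.
for z in (0,80):
    print(z,np.round(proj(c,[[487+a,-303.6+b,z] for a,b in((0,0),(12,12),(-12,12),(-12,-12),(12,-12))]),0).tolist())
st()
```

```text
t 1.95 tcp [ 488.  -302.5  199.8] rpy [-180.    -0.   102.4] F [-0.3 -0.2 -0.1] T [ 0.04 -0.1  -0.01] w 91.1
0 [[254.0, 174.0], [265.0, 167.0], [247.0, 163.0], [243.0, 181.0], [261.0, 185.0]]
80 [[254.0, 190.0], [268.0, 182.0], [245.0, 177.0], [240.0, 199.0], [262.0, 203.0]]
t 2.0 tcp [ 487.6 -302.9  199.8] rpy [-180.     0.   102.4] F [-1.   0.1  0.2] T [-0.05 -0.07  0.02] w 91.3
```

View pics/w1.png

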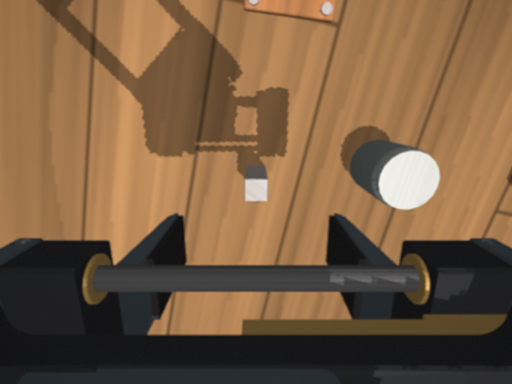

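The stop's top is centred at (256,190), within 2 mm of the prediction, and its edges run square to the jaws. I'll descend and grasp it.

Call:
apply_moves:
  plan:
    - {"jaw":0,"delta_pos":[-0.5,1.5,50],"spin":0}
    - {"jaw":0,"delta_pos":[-0.5,1.5,100],"spin":0}
    - {"jaw":0,"delta_pos":[-0.5,1.5,140],"spin":0}
    - {"jaw":0,"delta_pos":[-0.5,1.5,158],"spin":0}
    - {"jaw":0,"delta_pos":[-0.5,1.5,158],"spin":0}
    - {"jaw":1,"delta_pos":[-0.5,1.5,158],"spin":0}
    - {"jaw":1,"delta_pos":[-0.5,1.5,158],"spin":0}
    - {"jaw":1,"delta_pos":[-0.5,1.5,158],"spin":0}
  squeeze: 20

```text
time_s: 3.0
ee_pos: [489.6, -303.4, 42.8]
ee_rot: [179.9, 0.1, 102.4]
force: [-0.2, 0.6, -0.4]
gripper_width: 64.2
```

Call:
apply_moves:
  plan:
    - {"jaw":1,"delta_pos":[0,0,0],"spin":0}
    - {"jaw":1,"delta_pos":[0,0,0],"spin":0}
    - {"jaw":1,"delta_pos":[0,0,0],"spin":0}
    - {"jaw":1,"delta_pos":[0,0,0],"spin":0}
    - {"jaw":1,"delta_pos":[0,0,-5],"spin":0}
    - {"jaw":1,"delta_pos":[0,0,-10],"spin":0}
    - {"jaw":1,"delta_pos":[0,0,-15],"spin":0}
    - {"jaw":1,"delta_pos":[0,0,-15],"spin":0}

```text
time_s: 4.0
ee_pos: [489.9, -303.6, 58.3]
ee_rot: [179.9, 0.1, 102.4]
force: [0.2, -0.0, -3.6]
gripper_width: 23.8
```

Run:
```python
from h import *
s=st(); im=cams.grab_frame("side"); cv2.imwrite("pics/s2.png",im[:,:,::-1])
im=cams.grab_frame("wrist"); cv2.imwrite("pics/w2.png",im[:,:,::-1])
print(to_tool(s,[467.9,60.9,150]), "spin deg to 95.15 ->", s["ee_rot"][2]-95.15)
```

```text
t 4.0 tcp [ 489.9 -303.6   58.3] rpy [1.799e+02 1.000e-01 1.024e+02] F [ 0.2 -0.  -3.6] T [-0.01 -0.14 -0.  ] w 23.8
[360.48498682  57.08560808 -92.37279694] spin deg to 95.15 -> 7.269811580696086
```

View pics/s2.png

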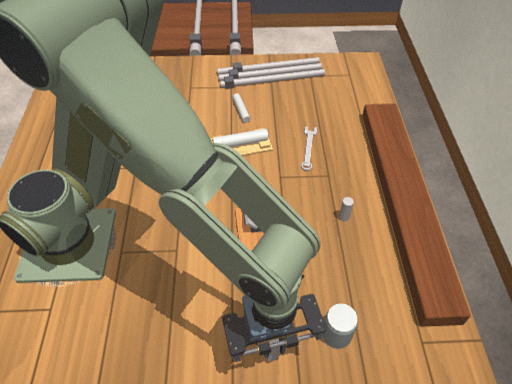

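View pics/w2.png

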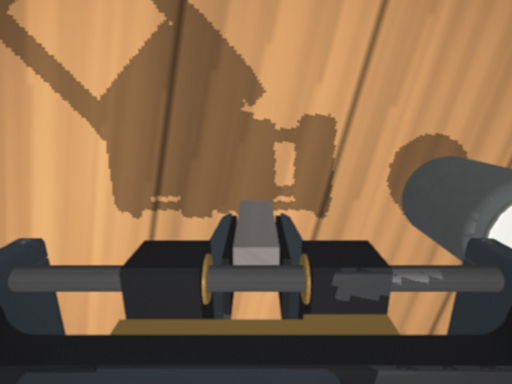

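The stop is held, with an opening of 23.8 mm and upright at wrist pixel (257,230). I'll move to a spot short of the socket, square the yaw there and look at the hole.

Call:
apply_moves:
  plan:
    - {"jaw":1,"delta_pos":[0,0,-50],"spin":0}
    - {"jaw":1,"delta_pos":[50,8,-90],"spin":0.03}
    - {"jaw":1,"delta_pos":[105,16,-92],"spin":0.06}
    - {"jaw":1,"delta_pos":[160,25,-92],"spin":0.127}
    - {"jaw":1,"delta_pos":[215,33,-92],"spin":0.127}
    - {"jaw":1,"delta_pos":[260,40,-92],"spin":0.127}
    - {"jaw":1,"delta_pos":[281,43.5,-92],"spin":0.127}
    - {"jaw":1,"delta_pos":[281,43.5,-92],"spin":0.127}
  squeeze: 25

```text
time_s: 5.1
ee_pos: [471.1, -18.2, 149.4]
ee_rot: [180.0, 0.1, 95.3]
force: [-1.1, -1.4, -3.6]
gripper_width: 24.2
```

Run:
```python
from h import *
s=st(); c=cams.calibration("wrist"); im=cams.grab_frame("wrist").copy(); cv2.imwrite("pics/w3.png",cv2.resize(im[:,:,::-1],(800,600)))
s=st()
yaw=np.radians(95.15); R2=np.array([[np.cos(yaw),-np.sin(yaw)],[np.sin(yaw),np.cos(yaw)]])
pts=[np.r_[np.array([467.9,60.9])+R2@np.array(q),36] for q in ((24,30),(24,-30),(-24,-30),(-24,30),(16,16),(16,-16),(-16,-16),(-16,16))]
print(np.round(proj(c,pts),1).tolist())
cv2.imwrite("pics/w3c.png",cv2.resize(im[60:200,180:340,::-1],None,fx=5,fy=5,interpolation=cv2.INTER_CUBIC)[:600])
```

```text
t 5.1 tcp [471.1 -18.2 149.4] rpy [1.80e+02 1.00e-01 9.53e+01] F [-1.1 -1.4 -3.6] T [-0.08 -0.14 -0.03] w 24.2
t 5.15 tcp [471.3 -19.2 149.4] rpy [1.799e+02 1.000e-01 9.520e+01] F [ 0.3  0.  -2.4] T [-0.06 -0.14  0.01] w 23.8
[[226.6, 83.3], [291.9, 83.5], [290.0, 136.5], [227.9, 136.4], [242.0, 92.6], [276.5, 92.7], [275.7, 128.0], [242.3, 127.9]]
```

View pics/w3.png

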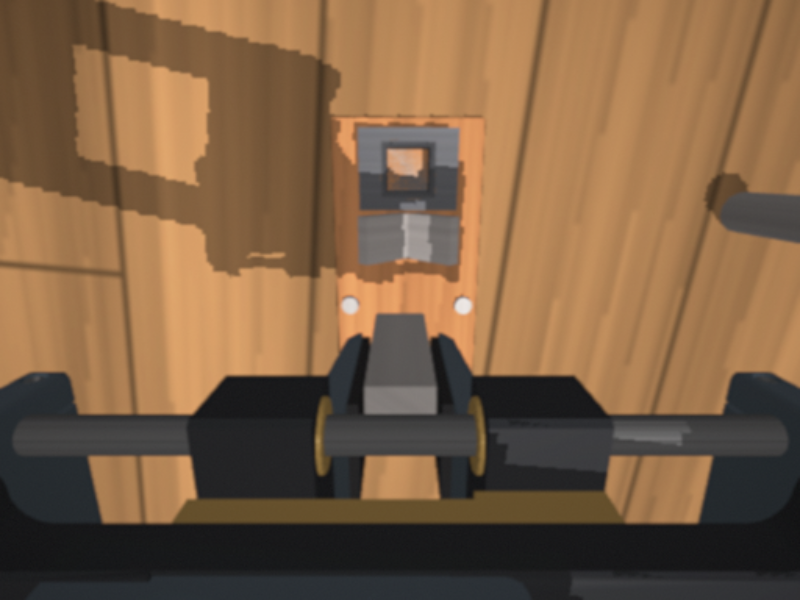

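Run:
```python
from h import *
s=st(); c=cams.calibration("wrist"); R=Ro.from_euler('xyz',s["ee_rot"],degrees=True).as_matrix()
for e in (-3,0,3):
    for z in (-37.5,42.5):
        print(e,z,np.round(proj(c,[s["ee_pos"]+R@np.array([12+e,y,z]) for y in (-12,12)]),1).tolist())
print(to_tool(s,[470.4,61.5,109]),s["ee_rot"][2]-95.15)
```

```text
t 5.15 tcp [471.3 -19.2 149.4] rpy [1.799e+02 1.000e-01 9.520e+01] F [ 0.3  0.  -2.4] T [-0.06 -0.14  0.01] w 23.8
-3 -37.5 [[231.0, 254.5], [278.0, 254.4]]
-3 42.5 [[239.3, 205.0], [270.2, 205.0]]
0 -37.5 [[230.8, 249.2], [278.1, 249.1]]
0 42.5 [[239.2, 201.3], [270.3, 201.3]]
3 -37.5 [[230.7, 243.8], [278.2, 243.7]]
3 42.5 [[239.2, 197.6], [270.3, 197.6]]
[80.52945769  6.43222577 40.27568226] 0.09090889204462371
```

```bash
python3 -c "
import cv2
a=cv2.imread('pics/w3.png');cv2.imwrite('pics/w3d.png',cv2.resize(a[300:430,300:500],None,fx=4,fy=4))"
```

```text
(no output)
```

View pics/w3d.png

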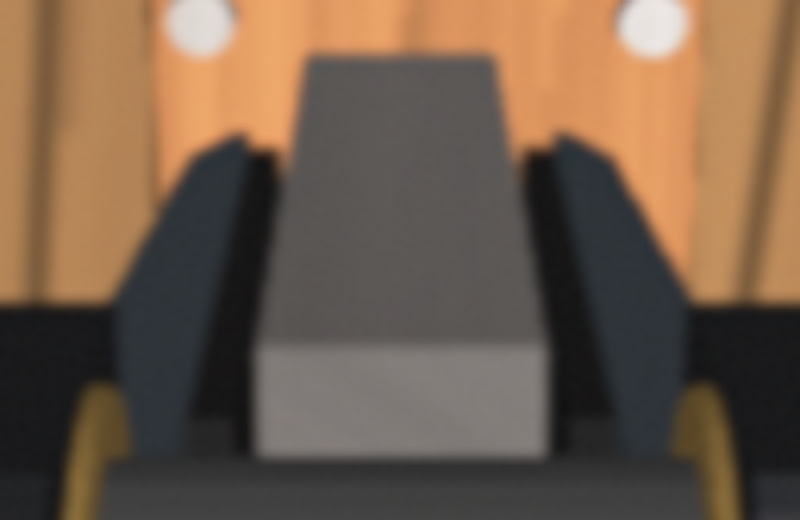

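Call:
apply_moves:
  plan:
    - {"jaw":1,"delta_pos":[40,2.8,0],"spin":0.001}
    - {"jaw":1,"delta_pos":[80,5.6,10],"spin":0.001}
    - {"jaw":1,"delta_pos":[80,5.6,30],"spin":0.001}
    - {"jaw":1,"delta_pos":[80,5.6,50],"spin":0.001}
    - {"jaw":1,"delta_pos":[80,5.6,58],"spin":0.001}
    - {"jaw":1,"delta_pos":[80,5.6,62],"spin":0.001}
    - {"jaw":1,"delta_pos":[80,5.6,62],"spin":0.001}
    - {"jaw":1,"delta_pos":[80,5.6,62],"spin":0.001}

```text
time_s: 6.15
ee_pos: [470.2, 60.7, 87.9]
ee_rot: [179.9, 0.1, 95.2]
force: [0.7, 0.1, -3.4]
gripper_width: 23.8
```

Run:
```python
from h import *
s=st()
for n,x,y,w,h,k in(("side",200,130,150,112,5),("wrist",150,60,220,165,3.6),("top",200,150,120,90,6.6)):
    im=cams.grab_frame(n); cv2.imwrite(f"pics/{n}4.png",cv2.resize(im[y:y+h,x:x+w,::-1],None,fx=k,fy=k,interpolation=cv2.INTER_CUBIC))
st()
```

```text
t 6.15 tcp [470.2  60.7  87.9] rpy [1.799e+02 1.000e-01 9.520e+01] F [ 0.7  0.1 -3.4] T [-0.01 -0.1   0.02] w 23.8
t 6.3 tcp [469.9  60.9  87.7] rpy [1.799e+02 1.000e-01 9.520e+01] F [ 0.   0.3 -3.6] T [-0.04 -0.1   0.02] w 23.5
```

View pics/wrist4.png

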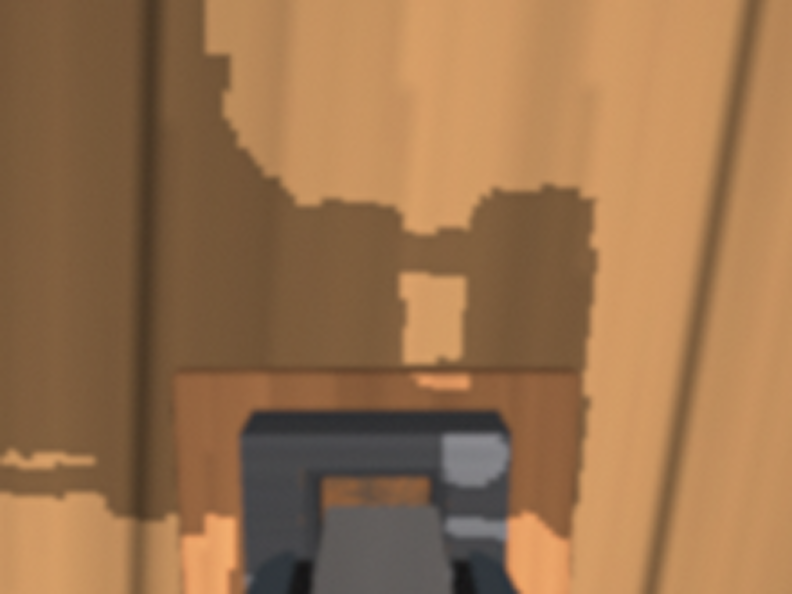

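View pics/side4.png

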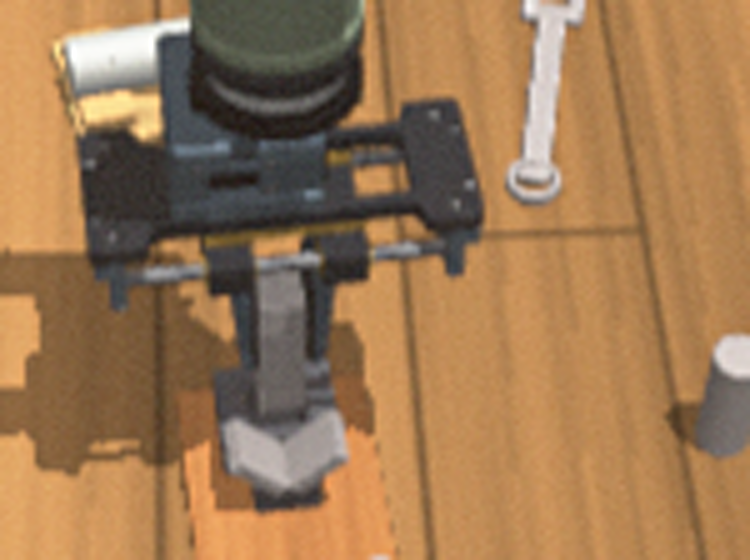

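Run:
```python
from h import *
s=st(); c=cams.calibration("wrist")
R=Ro.from_euler('xyz',s["ee_rot"],degrees=True).as_matrix()
for nm,row,z in(("block +24",180,36),("mouth edge 16.25",191.1,36),("foot edge 12",200.8,s["ee_pos"][2]-42.8)):
    print(nm,R.T@(onz(c,[255.7,row],z)[0]-s["ee_pos"]))
```

```text
t 6.3 tcp [469.9  60.9  87.7] rpy [1.799e+02 1.000e-01 9.520e+01] F [ 0.   0.3 -3.6] T [-0.04 -0.1   0.02] w 23.5
block +24 [26.7234058   0.76055639 51.68347377]
mouth edge 16.25 [17.61947667  0.75503941 51.69822165]
foot edge 12 [12.32154252  0.74053416 42.78155059]
```

The wrist view puts the stop about 1 mm too far along tool y and 1.7 mm short along tool x. I'll correct that and lower it slowly.

Call:
apply_moves:
  plan:
    - {"jaw":1,"delta_pos":[1.5,-1,0],"spin":0.001}
    - {"jaw":1,"delta_pos":[1.5,-1,3],"spin":0.001}
    - {"jaw":1,"delta_pos":[1.5,-1,6],"spin":0.001}
    - {"jaw":1,"delta_pos":[1.5,-1,9],"spin":0.001}
    - {"jaw":1,"delta_pos":[1.5,-1,12],"spin":0.001}
    - {"jaw":1,"delta_pos":[1.5,-1,15],"spin":0.001}
    - {"jaw":1,"delta_pos":[1.5,-1,18],"spin":0.001}
    - {"jaw":1,"delta_pos":[1.5,-1,18],"spin":0.001}

```text
time_s: 7.3
ee_pos: [468.6, 62.2, 69.4]
ee_rot: [179.9, 0.1, 95.1]
force: [0.4, -0.9, -3.5]
gripper_width: 23.8
```

Run:
```python
from h import *
s=st()
```

```text
t 7.3 tcp [468.6  62.2  69.4] rpy [1.799e+02 1.000e-01 9.510e+01] F [ 0.4 -0.9 -3.5] T [-0.03 -0.13 -0.01] w 23.8
```

Call:
apply_moves:
  plan:
    - {"jaw":1,"delta_pos":[0,0,3],"spin":0}
    - {"jaw":1,"delta_pos":[0,0,6],"spin":0}
    - {"jaw":1,"delta_pos":[0,0,9],"spin":0}
    - {"jaw":1,"delta_pos":[0,0,12],"spin":0}
    - {"jaw":1,"delta_pos":[0,0,14],"spin":0}
    - {"jaw":1,"delta_pos":[0,0,15.5],"spin":0}
    - {"jaw":1,"delta_pos":[0,0,16.5],"spin":0}
    - {"jaw":1,"delta_pos":[0,0,16.5],"spin":0}

```text
time_s: 8.3
ee_pos: [468.6, 62.2, 52.9]
ee_rot: [179.9, 0.1, 95.1]
force: [-0.1, -0.1, -3.7]
gripper_width: 23.8
```

Run:
```python
from h import *
s=st()
```

```text
t 8.3 tcp [468.6  62.2  52.9] rpy [1.799e+02 1.000e-01 9.510e+01] F [-0.1 -0.1 -3.7] T [-0.01 -0.06 -0.06] w 23.8
```

Down to the expected height with no contact force. I'll edge down until it touches, then release.

Call:
apply_moves:
  plan:
    - {"jaw":1,"delta_pos":[0,0,0.7],"spin":0}
    - {"jaw":1,"delta_pos":[0,0,1.4],"spin":0}
    - {"jaw":1,"delta_pos":[0,0,2],"spin":0}
    - {"jaw":1,"delta_pos":[0,0,2],"spin":0}
    - {"jaw":1,"delta_pos":[0,0,2],"spin":0}
    - {"jaw":1,"delta_pos":[0,0,2],"spin":0}
    - {"jaw":1,"delta_pos":[0,0,2],"spin":0}
    - {"jaw":1,"delta_pos":[0,0,2],"spin":0}

```text
time_s: 9.3
ee_pos: [468.8, 62.2, 52.6]
ee_rot: [179.9, 0.1, 95.1]
force: [-3.8, 0.1, 12.3]
gripper_width: 24.0
```

Run:
```python
from h import *
s=st()
```

```text
t 9.3 tcp [468.8  62.2  52.6] rpy [1.799e+02 1.000e-01 9.510e+01] F [-3.8  0.1 12.3] T [-0.18  0.8  -0.01] w 24.0
```

Call:
apply_moves:
  plan:
    - {"jaw":1,"delta_pos":[0,0,-0.3],"spin":0}
    - {"jaw":0,"delta_pos":[0,0,-0.3],"spin":0}
    - {"jaw":0,"delta_pos":[0,0,-0.3],"spin":0}
    - {"jaw":0,"delta_pos":[0,0,-0.3],"spin":0}
    - {"jaw":0,"delta_pos":[0,0,-0.3],"spin":0}
    - {"jaw":0,"delta_pos":[0,0,-0.3],"spin":0}
    - {"jaw":0,"delta_pos":[0,0,-30],"spin":0}
    - {"jaw":0,"delta_pos":[0,0,-80],"spin":0}

```text
time_s: 10.3
ee_pos: [467.3, 62.2, 132.1]
ee_rot: [-179.9, 0.1, 95.1]
force: [0.2, -0.3, -0.4]
gripper_width: 90.1
```

Run:
```python
from h import *
s=st()
c=cams.calibration("top"); im=cams.grab_frame("top")
m=[m for m in spotter.masks_of("top","bar") if m["confidence"]>.5]
for q in m: print(q["confidence"],q["extent"])
cv2.imwrite("pics/t5.png",cv2.resize(im[130:250,130:290,::-1],None,fx=5,fy=5,interpolation=cv2.INTER_CUBIC))
im=cams.grab_frame("side")
cv2.imwrite("pics/s5.png",cv2.resize(im[110:250,190:350,::-1],None,fx=5,fy=4.2857,interpolation=cv2.INTER_CUBIC))
im=cams.grab_frame("wrist"); cv2.imwrite("pics/w5.png",im[:,:,::-1])
```

```text
t 10.3 tcp [467.3  62.2 132.1] rpy [-1.799e+02  1.000e-01  9.510e+01] F [ 0.2 -0.3 -0.4] T [ 0.01 -0.19 -0.01] w 90.1
0.77 [110.3, 192.9, 149.8, 206.4]
0.72 [168.6, 177.6, 185.7, 225.8]
0.51 [158.5, 241.8, 177.6, 278.3]
```

View pics/s5.png

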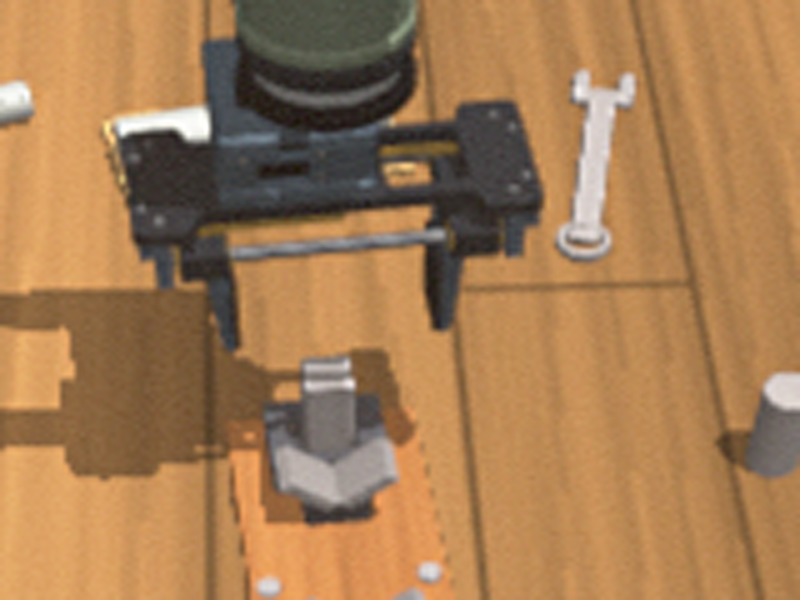

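View pics/t5.png

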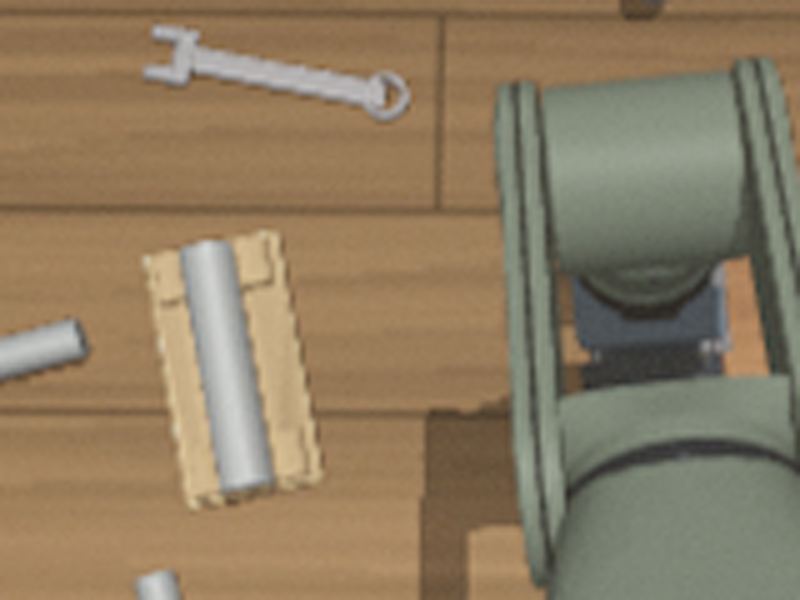

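View pics/w5.png

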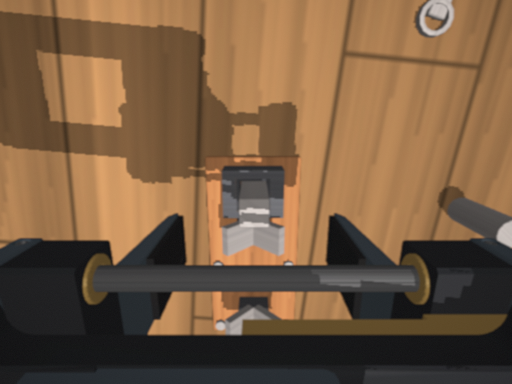

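The stop stands home in the socket with the fingers off it, and the bystanders haven't moved. Next I'll locate the bar.

Run:
```python
from h import *
s=st()
c=cams.calibration("top")
b=onz(c,np.array([[145,255],[275,230],[322,478],[190,508]])/5+130,8); print(np.round(b,1), b.mean(0))
l=(b[0]+b[1]-b[2]-b[3]);print("board yaw",np.degrees(np.arctan2(l[1],l[0])))
e=onz(c,np.array([[206,244],[247,488]])/5+130,26);l=e[0]-e[1];print(e,e.mean(0),np.linalg.norm(l),np.degrees(np.arctan2(l[1],l[0])))
d=to_tool(s,[e.mean(0)[0]+1.5,e.mean(0)[1],200]);print(d)
```

```text
t 10.5 tcp [469.   62.4 133.3] rpy [1.798e+02 1.000e-01 9.510e+01] F [-0.6 -0.4 -0.7] T [-0.05 -0.08 -0.06] w 91.0
[[509.7 393.7   8. ]
 [527.1 307.6   8. ]
 [362.6 271.1   8. ]
 [342.4 356.8   8. ]] [435.45897211 332.29725629   8.        ]
board yaw 12.456812695507137
[[514.20831312 348.86984296  26.        ]
 [354.98606542 316.11118996  26.        ]] [434.59718927 332.49051646  26.        ] 162.55723148892426 11.625901661562397
[271.87477215  -8.34221914 -67.18500363]
```

Call:
apply_moves:
  plan:
    - {"jaw":0,"delta_pos":[20,0,-45],"spin":0.18}
    - {"jaw":0,"delta_pos":[80,-2,-66],"spin":0.36}
    - {"jaw":0,"delta_pos":[140,-4,-66],"spin":0.54}
    - {"jaw":0,"delta_pos":[200,-6,-66],"spin":0.72}
    - {"jaw":0,"delta_pos":[250,-8,-66],"spin":0.9}
    - {"jaw":0,"delta_pos":[272,-8,-66],"spin":1.08}
    - {"jaw":0,"delta_pos":[272,-8,-66],"spin":1.26}
    - {"jaw":0,"delta_pos":[272,-8,-66],"spin":1.45}

```text
time_s: 11.5
ee_pos: [435.4, 332.7, 196.6]
ee_rot: [179.8, 0.0, 14.0]
force: [-0.2, -0.1, 0.4]
gripper_width: 91.1
```

Run:
```python
from h import *
s=st(); c=cams.calibration("wrist"); im=cams.grab_frame("wrist"); cv2.imwrite("pics/w6.png",cv2.resize(im[:,:,::-1],(800,600)))
print((1.5625*proj(c,[[436.5,332.4,26]]+[[436.5+a*80*np.cos(.209),332.4+a*80*np.sin(.209),26] for a in(-1,1)])).round(0).tolist())
```

```text
t 11.5 tcp [435.4 332.7 196.6] rpy [179.8   0.   14. ] F [-0.2 -0.1  0.4] T [-0.04 -0.06 -0.03] w 91.1
[[400.0, 279.0], [396.0, 374.0], [403.0, 171.0]]
```

View pics/w6.png

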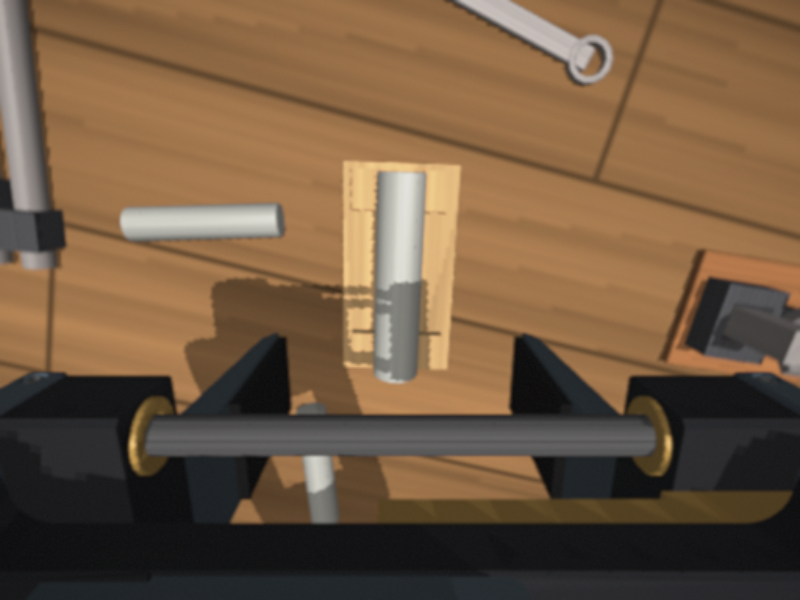

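The bar's axis runs from (401,172) to (397,380) in the wrist view, as predicted, which puts its yaw near 13°. I'll descend and grasp it.

Call:
apply_moves:
  plan:
    - {"jaw":0,"delta_pos":[1,0.5,55],"spin":0.02}
    - {"jaw":0,"delta_pos":[1,0.5,110],"spin":0.02}
    - {"jaw":0,"delta_pos":[1,0.5,155],"spin":0.02}
    - {"jaw":0,"delta_pos":[1,0.5,178],"spin":0.02}
    - {"jaw":0,"delta_pos":[1,0.5,184],"spin":0.02}
    - {"jaw":0,"delta_pos":[1,0.5,184],"spin":0.02}
    - {"jaw":1,"delta_pos":[1,0.5,184],"spin":0.02}
    - {"jaw":1,"delta_pos":[1,0.5,184],"spin":0.02}
  squeeze: 40

```text
time_s: 12.55
ee_pos: [437.3, 331.9, 13.7]
ee_rot: [179.8, -0.1, 12.6]
force: [-0.8, -0.8, -0.4]
gripper_width: 74.2
```

Call:
apply_moves:
  plan:
    - {"jaw":1,"delta_pos":[0,0,0],"spin":0}
    - {"jaw":1,"delta_pos":[0,0,0],"spin":0}
    - {"jaw":1,"delta_pos":[0,0,0],"spin":0}
    - {"jaw":1,"delta_pos":[0,0,0],"spin":0}
    - {"jaw":1,"delta_pos":[0,0,0],"spin":0}
    - {"jaw":1,"delta_pos":[0,0,0],"spin":0}
    - {"jaw":1,"delta_pos":[0,0,0],"spin":0}
    - {"jaw":1,"delta_pos":[0,0,0],"spin":0}

```text
time_s: 13.55
ee_pos: [437.3, 332.7, 13.8]
ee_rot: [179.9, -0.1, 12.6]
force: [-2.2, 5.9, -0.1]
gripper_width: 35.3
```

Run:
```python
from h import *
s=st(); im=cams.grab_frame("wrist"); cv2.imwrite("pics/w7.png",im[:,:,::-1])
```

```text
t 13.55 tcp [437.3 332.7  13.8] rpy [ 1.799e+02 -1.000e-01  1.260e+01] F [-2.2  5.9 -0.1] T [ 0.87  0.37 -0.08] w 35.3
```

View pics/w7.png

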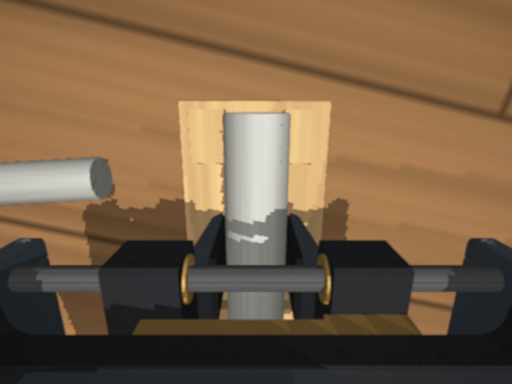

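Run:
```python
from h import *
s=st(); c=cams.calibration("wrist"); R=Ro.from_euler('xyz',s["ee_rot"],degrees=True).as_matrix()
for row,z in((112,44),(113,44),):
    print(R.T@(onz(c,[257,row],z)[0]-s["ee_pos"]))
```

```text
t 13.6 tcp [437.3 332.7  13.8] rpy [ 1.799e+02 -1.000e-01  1.260e+01] F [-2.9  4.5  0. ] T [ 0.89  0.31 -0.07] w 35.5
[ 79.18417954   0.21256569 -29.96656635]
[ 78.73410095   0.21282738 -29.96773807]
```

Call:
apply_moves:
  plan:
    - {"jaw":1,"delta_pos":[0,0,-10],"spin":0}
    - {"jaw":1,"delta_pos":[0,0,-20],"spin":0}
    - {"jaw":1,"delta_pos":[0,0,-40],"spin":0}
    - {"jaw":1,"delta_pos":[0,0,-80],"spin":0}
    - {"jaw":1,"delta_pos":[0,0,-120],"spin":-0.15}
    - {"jaw":1,"delta_pos":[0,0,-146],"spin":-0.3}
    - {"jaw":1,"delta_pos":[0,0,-146],"spin":-0.45}
    - {"jaw":1,"delta_pos":[0,0,-146],"spin":-0.6}

```text
time_s: 14.6
ee_pos: [436.7, 332.1, 160.5]
ee_rot: [179.8, -0.1, 47.3]
force: [0.2, -0.8, -4.7]
gripper_width: 35.4
```

Run:
```python
from h import *
s=st(); im=cams.grab_frame("wrist"); cv2.imwrite("pics/w8.png",im[:,:,::-1])
s=st()
print(to_tool(s,[477.5,-50,170]),s["ee_rot"][2]-95.15)
```

```text
t 14.6 tcp [436.7 332.1 160.5] rpy [ 1.798e+02 -1.000e-01  4.730e+01] F [ 0.2 -0.8 -4.7] T [ 0.03 -0.02  0.02] w 35.4
t 14.65 tcp [436.6 332.  160.2] rpy [179.8  -0.   47.5] F [ 0.1 -0.3 -3.8] T [-0.03 -0.01  0.01] w 35.6
[-253.78824729  288.51020732   -8.89995039] -47.697801238251316
```

View pics/w8.png

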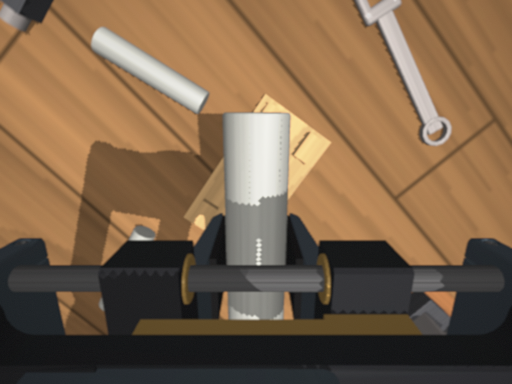

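The bar is held level and its end sits about 79 mm from the TCP. I'll carry it over to just behind the seat.

Call:
apply_moves:
  plan:
    - {"jaw":1,"delta_pos":[-25,28,0],"spin":-0.1}
    - {"jaw":1,"delta_pos":[-64,72,0],"spin":-0.22}
    - {"jaw":1,"delta_pos":[-102,117,0],"spin":-0.35}
    - {"jaw":1,"delta_pos":[-140,160,0],"spin":-0.5}
    - {"jaw":1,"delta_pos":[-178,204,5],"spin":-0.65}
    - {"jaw":1,"delta_pos":[-216,248,10],"spin":-0.78}
    - {"jaw":1,"delta_pos":[-245,281,10],"spin":-0.832}
    - {"jaw":1,"delta_pos":[-255,291.5,10],"spin":-0.832}
  squeeze: 50

```text
time_s: 15.65
ee_pos: [478.6, -55.5, 151.2]
ee_rot: [179.9, 0.2, 94.8]
force: [-0.3, 0.5, -4.3]
gripper_width: 35.4
```

Run:
```python
from h import *
s=st(); im=cams.grab_frame("wrist"); c=cams.calibration("wrist"); cv2.imwrite("pics/w9.png",cv2.resize(im[:,:,::-1],(800,600)))
s=st(); R=Ro.from_euler('xyz',s["ee_rot"],degrees=True).as_matrix()
yaw=np.radians(95.15); R2=np.array([[np.cos(yaw),-np.sin(yaw)],[np.sin(yaw),np.cos(yaw)]])
P=lambda q,z:np.r_[np.array([468.6,62.3])+R2@np.array(q),z]
f=lambda L:(1.5625*proj(c,L)).round(0).tolist()
print("block",f([P(q,36) for q in((24,30),(24,-30))]),"stop top",f([P(q,90) for q in((12,12),(12,-12),(-12,-12),(-12,12))]))
print("rest rim outer",f([P(q,58) for q in((-26,30),(-26,-30),(-54,-30),(-54,30))]), "base",f([P(q,10) for q in((33.4,50),(33.4,-50))]))
print("bar end", f([s["ee_pos"]+R@np.array([79,y,-12.2]) for y in(-18,18)]), f([s["ee_pos"]+R@np.array([79,0,-30.2])]))
```

```text
t 15.65 tcp [478.6 -55.5 151.2] rpy [179.9   0.2  94.8] F [-0.3  0.5 -4.3] T [ 0.05 -0.06  0.05] w 35.4
t 15.7 tcp [478.7 -55.9 151.2] rpy [179.9   0.2  94.9] F [ 0.5 -1.3 -4.2] T [-0.14 -0.1  -0.01] w 35.4
block [[344.0, 56.0], [450.0, 55.0]] stop top [[371.0, 56.0], [423.0, 56.0], [423.0, 112.0], [372.0, 113.0]]
rest rim outer [[343.0, 147.0], [452.0, 147.0], [451.0, 199.0], [345.0, 199.0]] base [[316.0, 49.0], [478.0, 48.0]]
bar end [[344.0, 174.0], [451.0, 174.0]] [[397.0, 175.0]]
```

View pics/w9.png

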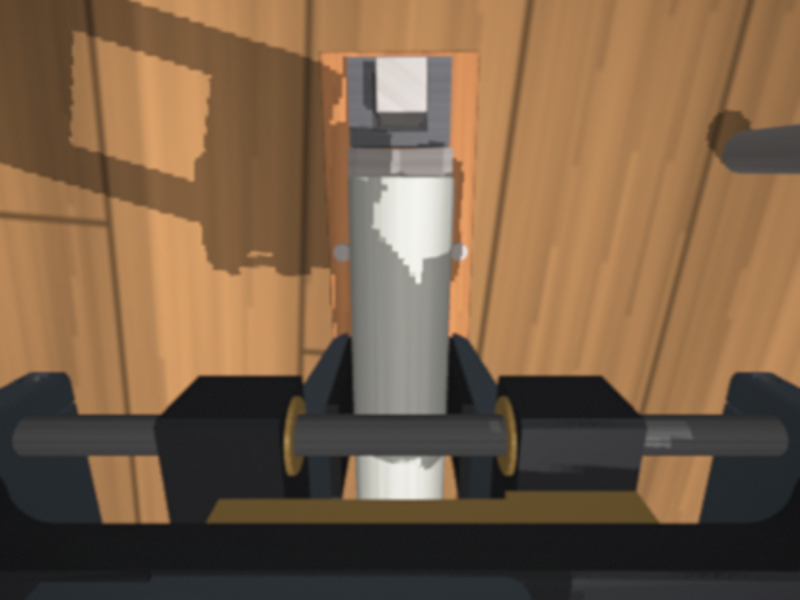

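The bar, the V rim and the block all line up on column ~400, so lateral alignment is good. The bar end is about 28 mm short of the stop. I'll move forward to leave a small gap and lower to just above the seat.

Call:
apply_moves:
  plan:
    - {"jaw":1,"delta_pos":[12,0,10],"spin":-0.004}
    - {"jaw":1,"delta_pos":[24,0,35],"spin":-0.004}
    - {"jaw":1,"delta_pos":[24,0,60],"spin":-0.004}
    - {"jaw":1,"delta_pos":[24,0,78],"spin":-0.004}
    - {"jaw":1,"delta_pos":[24,0,90],"spin":-0.004}
    - {"jaw":1,"delta_pos":[24,0,97],"spin":-0.004}
    - {"jaw":1,"delta_pos":[24,0,99],"spin":-0.004}
    - {"jaw":1,"delta_pos":[24,0,99],"spin":-0.004}

```text
time_s: 16.7
ee_pos: [477.3, -32.3, 52.5]
ee_rot: [179.8, 0.2, 95.1]
force: [-0.5, -0.3, -4.6]
gripper_width: 35.3
```

Run:
```python
from h import *
s=st(); im=cams.grab_frame("wrist"); cv2.imwrite("pics/w10.png",cv2.resize(im[:,:,::-1],(800,600)))
im=cams.grab_frame("side"); cv2.imwrite("pics/s10.png",cv2.resize(im[180:300,190:350,::-1],None,fx=5,fy=5,interpolation=cv2.INTER_CUBIC))
s=st()
```

```text
t 16.7 tcp [477.3 -32.3  52.5] rpy [179.8   0.2  95.1] F [-0.5 -0.3 -4.6] T [ 0.04 -0.08  0.02] w 35.3
t 16.8 tcp [477.4 -32.4  52.6] rpy [179.8   0.2  95.1] F [ 0.3  0.3 -3.8] T [ 0.02 -0.12 -0.03] w 35.5
```

View pics/w10.png

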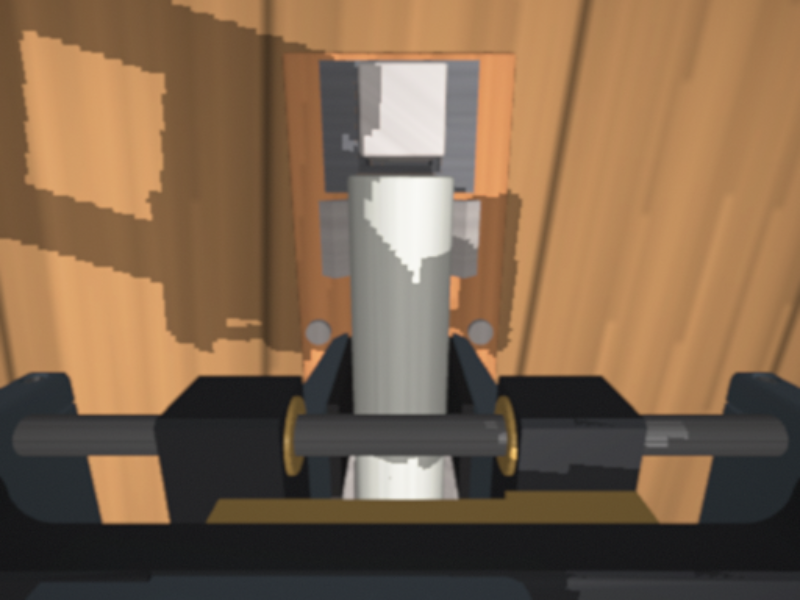

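View pics/s10.png

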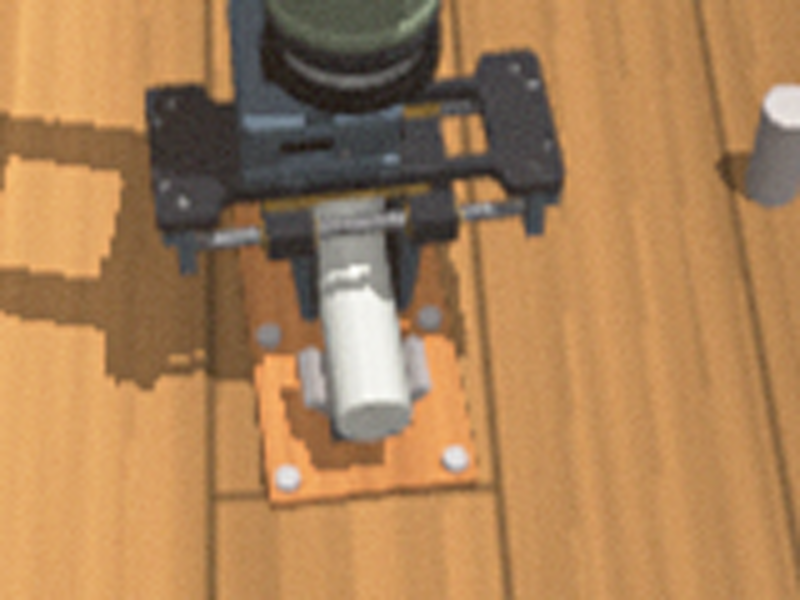

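Call:
apply_moves:
  plan:
    - {"jaw":1,"delta_pos":[1,-0.4,0],"spin":0}
    - {"jaw":1,"delta_pos":[2,-0.4,0],"spin":0}
    - {"jaw":1,"delta_pos":[3,-0.4,0],"spin":0}
    - {"jaw":1,"delta_pos":[3.5,-0.4,0],"spin":0}
    - {"jaw":1,"delta_pos":[4,-0.4,0],"spin":0}
    - {"jaw":1,"delta_pos":[4,-0.4,0],"spin":0}
    - {"jaw":1,"delta_pos":[4,-0.4,0],"spin":0}
    - {"jaw":1,"delta_pos":[4,-0.4,0],"spin":0}

```text
time_s: 17.8
ee_pos: [476.6, -28.5, 52.6]
ee_rot: [179.8, 0.2, 95.1]
force: [-0.1, 0.3, -4.4]
gripper_width: 35.1
```

Run:
```python
from h import *
s=st(); im=cams.grab_frame("wrist"); cv2.imwrite("pics/w11.png",cv2.resize(im[20:140,190:330,::-1],None,fx=5,fy=5,interpolation=cv2.INTER_CUBIC))
s=st()
```

```text
t 17.8 tcp [476.6 -28.5  52.6] rpy [179.8   0.2  95.1] F [-0.1  0.3 -4.4] T [-0.01 -0.09 -0.04] w 35.1
t 17.85 tcp [476.6 -28.5  52.6] rpy [179.8   0.2  95.1] F [-0.6  0.2 -5.7] T [ 0.01 -0.07  0.08] w 34.9
```

View pics/w11.png

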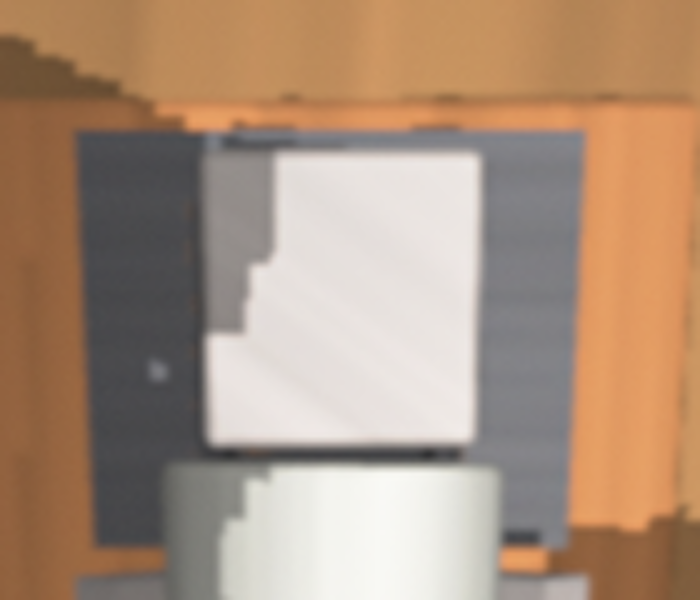

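Run:
```python
from h import *
s=st(); c=cams.calibration("wrist"); R=Ro.from_euler('xyz',s["ee_rot"],degrees=True).as_matrix()
for n,row,z in(("stop near edge",445,90),("bar end",465,82.8),("stop far",152,90),("block far",130,36)):
    print(n,R.T@(onz(c,[257,20+row/5],z)[0]-s["ee_pos"]))
```

```text
t 17.85 tcp [476.6 -28.5  52.6] rpy [179.8   0.2  95.1] F [-0.6  0.2 -5.7] T [ 0.01 -0.07  0.08] w 34.9
stop near edge [ 80.2086625    1.25204793 -37.74349799]
bar end [ 78.44087855   1.29380711 -30.53581664]
stop far [103.66363457   1.23629206 -37.84229154]
block far [115.6954836    1.53249723  16.10879479]
```

The gap is about 1.8 mm. I'll close most of it and lower onto the V.

Call:
apply_moves:
  plan:
    - {"jaw":1,"delta_pos":[0.8,0,0],"spin":0}
    - {"jaw":1,"delta_pos":[1.6,0,0.5],"spin":0}
    - {"jaw":1,"delta_pos":[1.6,0,1.5],"spin":0}
    - {"jaw":1,"delta_pos":[1.6,0,2.5],"spin":0}
    - {"jaw":1,"delta_pos":[1.6,0,3.5],"spin":0}
    - {"jaw":1,"delta_pos":[1.6,0,4.5],"spin":0}
    - {"jaw":1,"delta_pos":[1.6,0,4.8],"spin":0}
    - {"jaw":1,"delta_pos":[1.6,0,4.8],"spin":0}

```text
time_s: 18.85
ee_pos: [476.5, -27.0, 48.0]
ee_rot: [179.8, 0.2, 95.1]
force: [-1.1, -0.8, -1.1]
gripper_width: 35.3
```

Run:
```python
from h import *
s=st()
```

```text
t 18.85 tcp [476.5 -27.   48. ] rpy [179.8   0.2  95.1] F [-1.1 -0.8 -1.1] T [0.06 0.05 0.1 ] w 35.3
```

Contact with the V has started, with the load reading down about 3.4 N. I'll nudge against the stop and press gently.

Call:
apply_moves:
  plan:
    - {"jaw":1,"delta_pos":[0.5,0,0],"spin":0}
    - {"jaw":1,"delta_pos":[1,0,0],"spin":0}
    - {"jaw":1,"delta_pos":[1,0,0.5],"spin":0}
    - {"jaw":1,"delta_pos":[1,0,1],"spin":0}
    - {"jaw":1,"delta_pos":[1,0,1.5],"spin":0}
    - {"jaw":1,"delta_pos":[1,0,1.5],"spin":0}
    - {"jaw":1,"delta_pos":[1,0,1.5],"spin":0}
    - {"jaw":1,"delta_pos":[1,0,1.5],"spin":0}

```text
time_s: 19.85
ee_pos: [476.6, -26.3, 47.7]
ee_rot: [179.8, 0.3, 95.1]
force: [-3.9, -3.0, 10.0]
gripper_width: 34.8
```

Run:
```python
from h import *
s=st(); im=cams.grab_frame("wrist"); cv2.imwrite("pics/w12.png",cv2.resize(im[20:140,190:330,::-1],None,fx=5,fy=5,interpolation=cv2.INTER_CUBIC))
s=st()
```

```text
t 19.85 tcp [476.6 -26.3  47.7] rpy [179.8   0.3  95.1] F [-3.9 -3.  10. ] T [-0.39  0.62  0.29] w 34.8
t 19.9 tcp [476.6 -26.3  47.7] rpy [179.8   0.3  95.1] F [-4.  -2.7  9.4] T [-0.38  0.59  0.28] w 35.1
```

View pics/w12.png

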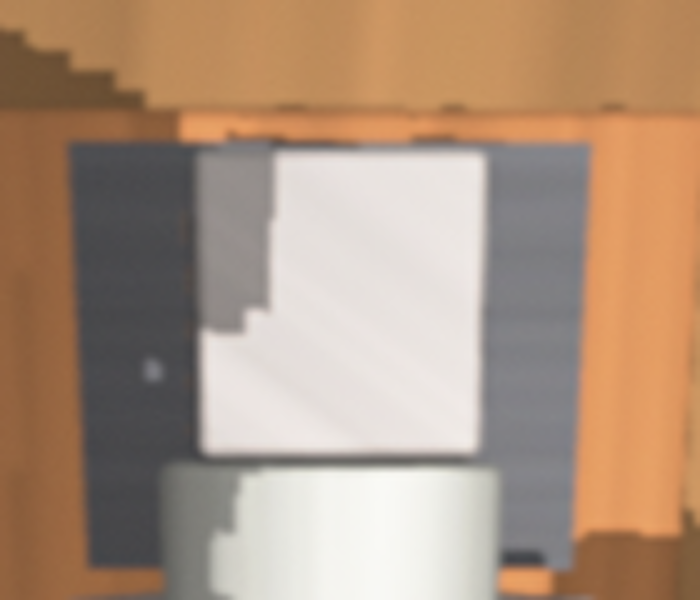

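The bar touches the stop, with Fy −3 N. The net downward push is about 14 N, with a 4 N sideways imbalance, so I'll shift slightly and press to about 20 N.

Call:
apply_moves:
  plan:
    - {"jaw":1,"delta_pos":[0.2,-0.3,1.3],"spin":0}
    - {"jaw":1,"delta_pos":[0.2,-0.5,1.6],"spin":0}
    - {"jaw":1,"delta_pos":[0.2,-0.5,1.8],"spin":0}
    - {"jaw":1,"delta_pos":[0.2,-0.5,1.8],"spin":0}
    - {"jaw":1,"delta_pos":[0.2,-0.5,1.8],"spin":0}
    - {"jaw":1,"delta_pos":[0.2,-0.5,1.8],"spin":0}
    - {"jaw":1,"delta_pos":[0.2,-0.5,1.8],"spin":0}
    - {"jaw":1,"delta_pos":[0.2,-0.5,1.8],"spin":0}

```text
time_s: 20.9
ee_pos: [476.6, -26.3, 47.7]
ee_rot: [179.7, 0.3, 95.2]
force: [-4.8, -2.5, 14.6]
gripper_width: 35.4
```

Run:
```python
from h import *
s=st(); s=st()
```

```text
t 20.9 tcp [476.6 -26.3  47.7] rpy [179.7   0.3  95.2] F [-4.8 -2.5 14.6] T [-0.24  0.83  0.19] w 35.4
t 20.9 tcp [476.6 -26.3  47.7] rpy [179.7   0.3  95.2] F [-4.8 -2.5 14.6] T [-0.24  0.83  0.19] w 35.4
```

Call:
apply_moves:
  plan:
    - {"jaw":1,"delta_pos":[0.2,-0.7,1.8],"spin":0}
    - {"jaw":1,"delta_pos":[0.2,-0.9,1.9],"spin":0}
    - {"jaw":1,"delta_pos":[0.2,-1.0,1.9],"spin":0}
    - {"jaw":1,"delta_pos":[0.2,-1.0,1.9],"spin":0}
    - {"jaw":1,"delta_pos":[0.2,-1.0,1.9],"spin":0}
    - {"jaw":1,"delta_pos":[0.2,-1.0,1.9],"spin":0}
    - {"jaw":1,"delta_pos":[0.2,-1.0,1.9],"spin":0}
    - {"jaw":1,"delta_pos":[0.2,-1.0,1.9],"spin":0}

```text
time_s: 21.9
ee_pos: [476.6, -26.3, 47.7]
ee_rot: [179.5, 0.4, 95.2]
force: [-3.5, -2.6, 13.5]
gripper_width: 35.1
```

Run:
```python
from h import *
s=st()
for n,x,y,w,h,k in(("side",200,180,130,98,6),("wrist",0,0,512,384,1.5625),("top",220,150,120,90,6.6)):
    im=cams.grab_frame(n); cv2.imwrite(f"pics/{n}13.png",cv2.resize(im[y:y+h,x:x+w,::-1],None,fx=k,fy=k,interpolation=cv2.INTER_CUBIC))
s=st()
```

```text
t 21.9 tcp [476.6 -26.3  47.7] rpy [179.5   0.4  95.2] F [-3.5 -2.6 13.5] T [-0.21  0.61  0.13] w 35.1
t 22.05 tcp [476.6 -26.3  47.7] rpy [179.5   0.4  95.2] F [-4.2 -2.  12.9] T [-0.2   0.63  0.22] w 35.4
```

View pics/side13.png

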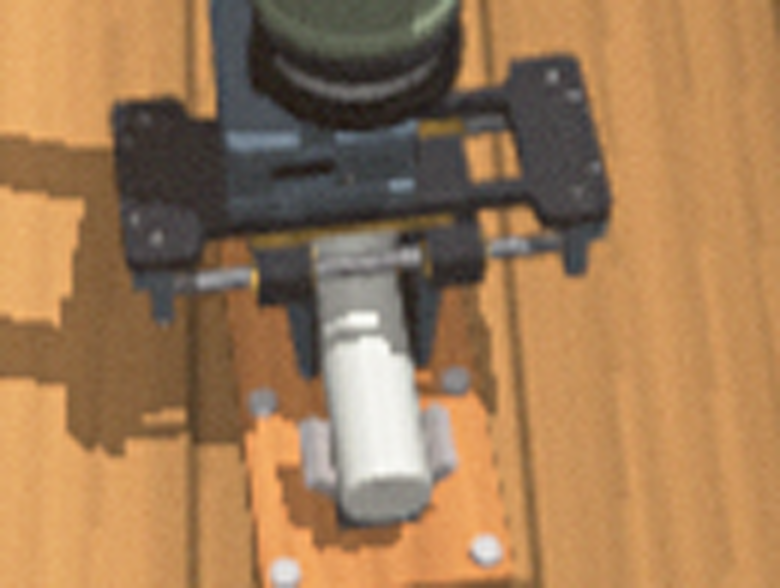

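View pics/wrist13.png

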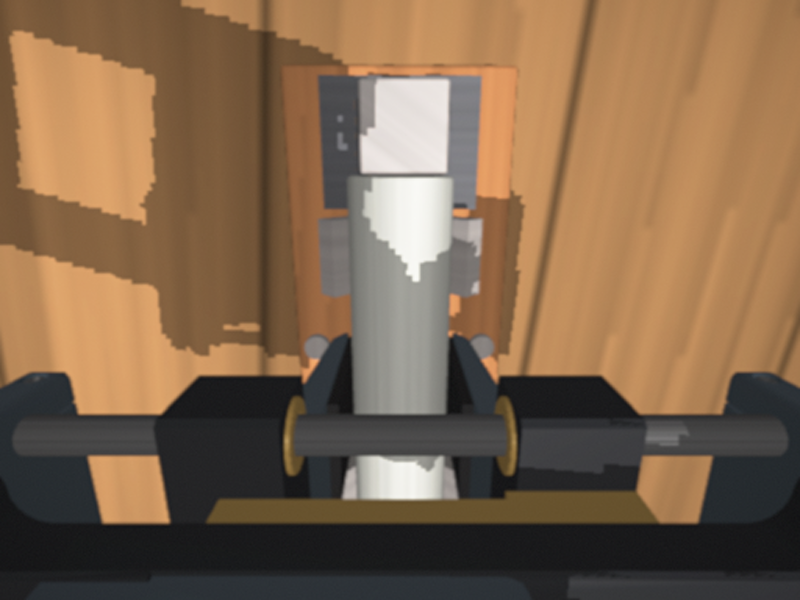

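Call:
apply_moves:
  plan:
    - {"jaw":1,"delta_pos":[0.2,-1.2,2.0],"spin":0}
    - {"jaw":1,"delta_pos":[0.2,-1.4,2.2],"spin":0}
    - {"jaw":1,"delta_pos":[0.2,-1.5,2.4],"spin":0}
    - {"jaw":1,"delta_pos":[0.2,-1.5,2.4],"spin":0}
    - {"jaw":1,"delta_pos":[0.2,-1.5,2.4],"spin":0}
    - {"jaw":1,"delta_pos":[0.2,-1.5,2.4],"spin":0}
    - {"jaw":1,"delta_pos":[0.2,-1.5,2.4],"spin":0}
    - {"jaw":1,"delta_pos":[0.2,-1.5,2.4],"spin":0}

```text
time_s: 23.05
ee_pos: [476.7, -26.3, 47.7]
ee_rot: [179.3, 0.4, 95.2]
force: [-3.6, -2.0, 16.9]
gripper_width: 35.1
```

Run:
```python
from h import *
s=st(); im=cams.grab_frame("wrist"); cv2.imwrite("pics/w14.png",im[:,:,::-1]); s=st(); cams.grab_frame("side"); s=st()
```

```text
t 23.05 tcp [476.7 -26.3  47.7] rpy [179.3   0.4  95.2] F [-3.6 -2.  16.9] T [-0.14  0.76  0.13] w 35.1
t 23.1 tcp [476.6 -26.3  47.7] rpy [179.3   0.4  95.2] F [-2.8 -1.8 16.7] T [-0.1   0.78  0.17] w 35.3
t 23.15 tcp [476.7 -26.3  47.7] rpy [179.3   0.4  95.2] F [-2.9 -1.6 16.9] T [-0.11  0.74  0.22] w 35.4
```

View pics/w14.png

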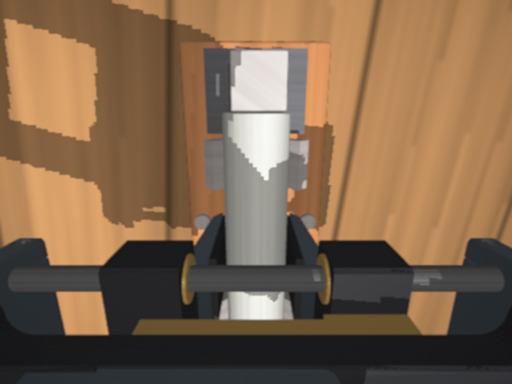

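The reading is steady at about 21 N net downward, with the bar centred in the V and its end at the stop. I'm handing it in.

Run:
```python
from h import *
print(env.job_done()); st()
```

```text
the job is handed in; nothing more can be done
None
the job is handed in; nothing more can be done
```

I finished both parts and handed the job in at about 23 s of the 72 s; no verdict came back.

**Stop:** It slid into the socket without resistance. It met the floor at a tool height of 52.6 mm against the expected 52.8 mm, and I then let it go. The pictures show it standing upright in the socket with the fingers well clear.

**Bar:** I lifted it from the cradle and laid it in the V with its end against the stop. It is still gripped at 50 N and pressed down.

**Last checks:**
- **Push:** the wrist reading was steady at about 17 N upward, against −4.5 N while the bar hung free. That is about 21 N of net push onto the V.
- **Position:** the tool stayed at 47.7 mm, matching the seated height I worked out. The wrist picture shows the bar centred between the rims and up against the stop.
- **Bystanders:** the pin and spanner stood where they started after the stop was plugged, as far as the pictures show. I did not check them or the tin again at the end.

**Less certain:**
- **Uneven load:** a sideways force of about 3 N remained, so the two V sides are not loaded equally. I estimate very roughly 12 N and 17 N. The wrist sensor cannot measure each side directly.
- **Tool tilt:** the tool had drifted about 0.7° in roll by the end.

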